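# Unlatch the guard box of the red-capped bottle

## Robot

A 6-joint arm with a two-finger parallel gripper is mounted at the origin on a cart in front of the work surface, level with it; the furniture and walls round the work are solid. World frame = base frame: x ahead of the robot, y to its left, z up, the work surface at z = 0. Lengths are in mm, angles in rad, forces in N, time in s.
With the tool pointing down it reaches from about 350 to 875 mm from the base axis. Payload 4.2 kg.
Tool frame: the origin (TCP) lies at the very end of the fingers, on their centre line; the grasp point (between the pads) lies arm.grip_point_offset behind it (arm.grip_point_offset is the distance from the TCP to the grasp point, in mm); z points along the fingers, y is the line along which they close (so a half turn about z gives the same grasp; the last joint's range is limited). The gripper opens to 85 mm and grips with 20 to 120 N. Pads are 22 mm wide; open, the fingers measure 114 mm over their backs; the gripper's body (76 mm by 85 mm) begins 54 mm behind the grasp point. The pads swing forward as they close: fully open they stand 13 mm farther back than shut.
Start: joints at [1.489, 0.385, 0.008, 0, -1.194, -0.259], TCP at [208.868, 589.044, 231.312] pointing down, gripper open.
Joint ranges: [-3.14, 3.14], [-1.21, 2.06], [-1.07, 1.41], [-3.16, 2.05], [-2.99, -0.16], [-3.1, 3.1]. Speed limits (rad/s): [2.79, 2.79, 3.14, 3.14, 3.14, 3.14].

## Interface

Orientations are given as a unit quaternion [x, y, z, w].
In Python, from bench import arm, cams, ticket gives the robot as it stands.
- The arm moves only by the tool servo_tool, never from a script. Its argument "commands" is a list that holds one entry, the list of rows, each a list of 7 numbers: the closure in counts, from 0 (fully open) to 255 (shut), then the shift along the tool's x, y, z in m, then the turn, a rotation vector about the tool's x, y, z in degrees. In form: [[[grip, x, y, z, ax, ay, az], ...]]. A call has 1 to 10 rows; each row shifts and turns the commanded pose from where the row before left it, along the tool's axes as they then stand; what a row does not reach is not made up. A row lasts 1/12 s, in which the tool goes at most 41.7 mm and 7.16 degrees, less where a joint would pass 70% of its speed; a pose out of reach is approached as far as the arm can. A call with a gripper value outside its range is refused whole. The fingers move at their own pace and stop on an object; the grip force is fixed at half the most. Time passes only in rows, so rows that do not move let the fingers close. It gives the time, the measured TCP pose, the force, the opening and the grip force at its end, in the units of the state.
- arm.read_state(): the state, without advancing time (a new reading comes with each control period).
- cams.get_image(name): name is "scene" or "top" or "wrist"; returns a dict with "frame" (384x512x3 uint8, blue, green, red), "K" (3x3 intrinsics, pixels), "T" (4x4, takes a point from camera to world coordinates). Camera axes: x right, y up, looking along -z (the intrinsics and any distortion apply to the point x, -y, -z); pixel columns grow to the right and rows downward; lengths in mm; the calibration is good to about 2 mm. A picture is of the moment at which its call begins. There is no depth.
- ticket.job_done(): hands the job in; it is judged then, once.
The state is a dict: "clock": time; "joints": joint angles; "joint_vel": joint speeds; "joint_efforts": joint torques, N m; "position": TCP position; "ee_rot": TCP orientation; "contact_force": force on the tool from outside, world axes, zero at the start; "wrist_torque": the same for the moment, N m; "gripper_width": finger opening in mm; "grasp_force": force on a finger pad.
Only numpy, scipy, OpenCV 4.12 (cv2) and the standard library are available. Lean on these libraries where they do the work, as an engineer would, in place of code of your own. Each camera call takes 0.05 s, during which the arm holds its last target. There are 200 camera calls.

## Task

Two clear-sided guard boxes stand on the bench, each shut by a gate with a drop-down latch bar. On the box that holds the red-capped bottle, lift the latch bar out of its catch by its yellow ball knob, swing the gate open towards you to about a right angle and let go, so that the bottle can be reached. Leave the other box shut.

Things in the scene. Friction and masses are not known exactly. Their poses are not given: they have to be found in the camera images.
- red_box: Fixed clear-sided, wire-roofed box that holds the brown bottle with the RED cap; a like box holds a black-capped one. 178 mm wide, 118 mm deep, 120 mm high. Origin: centre of its underside; x points to its back, y to its left seen from the robot, z up. The 150 mm wide gate is its front. A steel latch bar lies level across the gate, 98 mm up; its left tip sits in a catch on the box's left post.
- red_knob (a point): Centre of the yellow ball knob (24 mm across) on that box's latch bar, on an 8 mm wide upright stem; at rest 143 mm above the bench, 23 mm above the box's roof, 13 mm in front of the gate, free all round: grip it from above in any direction. The bar's pivot, on the gate, lies 95 mm nearer the hinge and 45 mm lower, so the knob rises on an arc: 20 mm up goes with 12 mm towards the hinge.
- red_hinge (a point): Point on the upright hinge axis of that box's gate, at the gate's right end seen from the robot, 143 mm above the bench (level with the resting knob). With the gate shut the knob lies 120 mm to the left of this axis (box +y) and 13 mm in front of it (box -x). Axes as the box's.
- red_gate (a joint): Hinge of that gate, rad: 0 shut; grows as it swings out towards the robot, turning anticlockwise seen from above about red_hinge; stop at 1.75. Light friction (about 0.5 N at the knob): it stays where it is left. Blocked by the catch until the bar is lifted.
- red_latch (a joint): Angle of that latch bar, rad: 0 level, in its catch; grows as it is lifted; stop at 0.7. Its tip is clear of the catch above 0.15 (knob 14 mm higher); 0.22 (20 mm) to 0.35 is a good lift. The bar turns with the gate and drops back level by its own weight (about 0.6 N at the knob) when let go.
- black_gate (a joint): Hinge of the other box's gate (black-capped bottle), rad: 0 shut. To be left shut.

How it is judged:
By the outcome, as a careful person would: the job done as asked, in the order asked, and still so for the second after the job is handed in, with the robot touching nothing.
It also fails if it takes over 38 s, if anything falls off the work surface, if the arm or the gripper's body presses on something with over 40 N, if the wrist force passes 120 N, or if a joint passes its speed limit or range.

## Working session

There is one attempt and no reset: what is moved stays moved. The work goes in short steps, Python scripts to look and compute and a tool call to move; the robot and the scene stay as the last step left them, time stands still between calls to the robot, and variables do not carry over. Pictures are saved under pics/ and viewed, at most 10 in all, crops included, and the job is handed in when it is done.

Besides the shell and the picture viewer there is one more tool, called after "Request:" as a command line: name --argument value ..., lists and objects as JSON in quotes. servo_tool: Moves the arm, as the interface text tells. Its arguments: {"type":"object","properties":{"commands":{"type":"array","items":{"type":"array","items":{"type":"array","items":{"type":"number"}}}}},"required":["commands"]}

```bash
mkdir -p pics; python3 - <<'E'
from bench import arm, cams
import cv2,numpy as np
s=arm.read_state();print(s, arm.grip_point_offset)
a=[]
for n in ("scene","top"):
    d=cams.get_image(n);np.savez(f"{n}.npz",**d);cv2.imwrite(f"pics/{n}0.png",d["frame"]);print(n,d["K"],d["T"],[k for k in d])
E
```

```text
{'clock': 0.0, 'joints': array([ 1.48863891e+00,  3.85585497e-01,  6.59777909e-03, -5.25828939e-04,
       -1.19400270e+00, -2.58602475e-01]), 'joint_vel': array([-8.26319290e-04, -9.43429658e-06, -7.91780074e-04,  2.03127146e-03,
        1.42858809e-03, -3.08782626e-04]), 'joint_efforts': array([ 6.10236275e-04, -3.92289805e+01,  1.88401115e+01,  4.18621615e+00,
       -4.59780349e-03, -4.90217360e-06]), 'position': array([208.65400234, 588.50636917, 230.18916463]), 'ee_rot': array([ 9.85503341e-01, -1.69652297e-01, -1.46755452e-04,  1.11431053e-03]), 'contact_force': array([-0.54829753, -0.22927702, -0.42298272]), 'wrist_torque': array([0.01912983, 0.00265067, 0.00021455]), 'grasp_force': 0.0, 'gripper_width': 85.17556232092035} 18.700000000000003
scene [[431.46970625   0.         257.80758787]
 [  0.         431.46970625 190.87238281]
 [  0.           0.           1.        ]] [[ 6.84492659e-01  5.68337892e-01 -4.56576215e-01  1.75893369e+02]
 [-7.28967120e-01  5.26060846e-01 -4.38026169e-01 -5.68992802e+02]
 [-8.75999948e-03  6.32654745e-01  7.74384424e-01  8.15981589e+02]
 [ 0.00000000e+00  0.00000000e+00  0.00000000e+00  1.00000000e+00]] ['frame', 'K', 'T']
top [[354.60029563   0.         261.24523588]
 [  0.         354.60029563 190.4455278 ]
 [  0.           0.           1.        ]] [[ 5.88302471e-03  9.98185195e-01 -5.99308497e-02  5.65469756e+02]
 [-9.99979856e-01  6.01524276e-03  2.02600280e-03 -1.79447662e+02]
 [ 2.38282461e-03  5.99177234e-02  9.98200475e-01  9.39224060e+02]
 [ 0.00000000e+00  0.00000000e+00  0.00000000e+00  1.00000000e+00]] ['frame', 'K', 'T']
```

View pics/scene0.png

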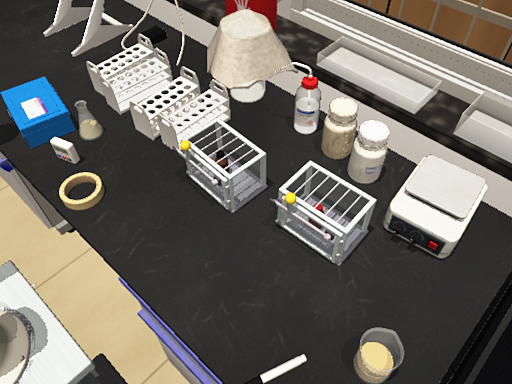

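View pics/top0.png

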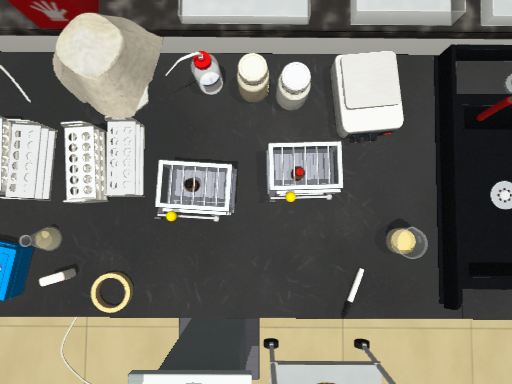

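The red-capped bottle is in the box on the right: cap at (299,172) and knob at (291,197) in the top view, knob at (290,198) in the scene view. The black-capped box is on the left, with its knob at (171,216) in the top view. Next I locate the knob and find the box yaw.

```bash
cat > h.py <<'E'
import numpy as np,cv2
def ray(d,uv):
    K,T=d["K"],d["T"]; c=np.linalg.inv(K)@[uv[0],uv[1],1]
    v=T[:3,:3]@[c[0],-c[1],-c[2]]; return T[:3,3],v/np.linalg.norm(v)
def onplane(d,uv,z):
    o,v=ray(d,uv); return o+v*(z-o[2])/v[2]
def proj(d,p):
    q=np.linalg.inv(d["T"])@np.r_[p,1]; u=d["K"]@[q[0],-q[1],-q[2]]; return u[:2]/u[2]
def cross(a,b):
    (o1,v1),(o2,v2)=a,b; A=np.c_[v1,-v2]; t=np.linalg.lstsq(A,o2-o1,rcond=None)[0]
    p,q=o1+t[0]*v1,o2+t[1]*v2; return (p+q)/2,np.linalg.norm(p-q)
def yellow(d,near,r=25):
    h=cv2.cvtColor(d["frame"],cv2.COLOR_BGR2HSV); m=cv2.inRange(h,(22,170,110),(35,255,255))
    n,_,st,c=cv2.connectedComponentsWithStats(m)
    k=[i for i in range(1,n) if st[i,4]>15 and np.hypot(*(c[i]-near))<r]
    i=max(k,key=lambda i:st[i,4]); return c[i],st[i]
E
python3 - <<'E'
from h import *
t=dict(np.load("top.npz"));s=dict(np.load("scene.npz"))
a,sa=yellow(t,(291,197));b,sb=yellow(s,(290,198));print(a,sa,b,sb)
print("knob",cross(ray(t,a),ray(s,b)),onplane(t,a,143),onplane(s,b,143))
k=onplane(t,a,143)
# rectified z=120 plane, 0.4 mm/px, col=-y,row=-x
c=np.array([k[0]+60,k[1]-30]);W=[[c[0]+120,c[1]+160],[c[0]+120,c[1]-160],[c[0]-120,c[1]-160],[c[0]-120,c[1]+160]]
src=np.float32([proj(t,[*w,120]) for w in W]);H=cv2.getPerspectiveTransform(src,np.float32([[0,0],[800,0],[800,600],[0,600]]))
im=cv2.warpPerspective(t["frame"],H,(800,600),flags=cv2.INTER_CUBIC)
cv2.imwrite("pics/rect.png",im);print("c",c)
E
```

```text
[290.06024096 196.55421687] [285 192  11  10  83] [290.17171717 197.84848485] [285 192  11  12  99]
knob (array([ 601.11430512, -247.13464798,  144.31568069]), np.float64(3.6607428770879094)) [ 599.91024156 -245.9074667   143.        ] [ 603.30834472 -247.7512624   143.        ]
c [ 659.91024156 -275.9074667 ]
```

View pics/rect.png

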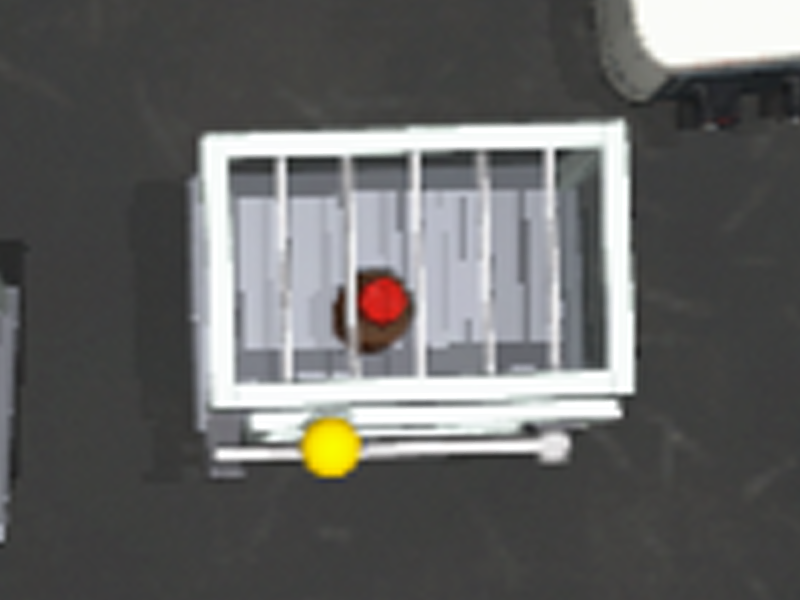

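The roof edges give a box yaw of about +0.035 rad. The knob is at about (601, -247, 143), so the hinge is at about (618, -366). I'll move above the knob first and then turn.

Request:
servo_tool --commands '[[[0, 0.027, 0.0274, -0.003, 0, 0, 0], [0, 0.027, 0.0274, -0.003, 0, 0, 0], [0, 0.027, 0.0274, -0.003, 0, 0, 0], [0, 0.027, 0.0274, -0.003, 0, 0, 0], [0, 0.027, 0.0274, -0.003, 0, 0, 0], [0, 0.027, 0.0274, -0.003, 0, 0, 0], [0, 0.027, 0.0274, -0.003, 0, 0, 0], [0, 0.027, 0.0274, 0, 0, 0, 0], [0, 0.027, 0.0274, 0, 0, 0, 0], [0, 0.027, 0.0274, 0, 0, 0, 0]]]'

```text
clock: 0.93
position: [371.8, 238.6, 252.3]
ee_rot: [0.986, -0.169, -0.0, -0.0]
contact_force: [0.5, 0.3, -0.7]
gripper_width: 85.1
grasp_force: 0.0
```

Request:
servo_tool --commands '[[[0, 0.027, 0.0274, 0, 0, 0, 0], [0, 0.027, 0.0274, 0, 0, 0, 0], [0, 0.027, 0.0274, 0, 0, 0, 0], [0, 0.027, 0.0274, 0, 0, 0, 0], [0, 0.027, 0.0274, 0, 0, 0, 0], [0, 0.027, 0.0274, 0, 0, 0, 0], [0, 0.027, 0.0274, 0, 0, 0, 0], [0, 0.027, 0.0274, 0, 0, 0, 0], [0, 0.027, 0.0274, 0, 0, 0, 0], [0, 0.027, 0.0274, 0, 0, 0, 0]]]'

```text
clock: 1.77
position: [534.8, -109.9, 251.9]
ee_rot: [0.985, -0.17, -0.0, -0.0]
contact_force: [1.6, 0.9, -0.0]
gripper_width: 85.4
grasp_force: 0.0
```

Request:
servo_tool --commands '[[[0, 0, 0, 0, 0, 0, 6.85], [0, 0, 0, 0, 0, 0, 6.85], [0, 0, 0, 0, 0, 0, 6.85], [0, 0, 0, 0, 0, 0, 6.85], [0, 0, 0, 0, 0, 0, 6.85], [0, 0, 0, 0, 0, 0, 6.85], [0, 0, 0, 0, 0, 0, 6.85], [0, 0, 0, 0, 0, 0, 6.85], [0, 0, 0, 0, 0, 0, 6.85], [0, 0, 0, 0, 0, 0, 6.85]]]'

```text
clock: 2.6
position: [534.3, -107.9, 251.8]
ee_rot: [0.717, -0.697, -0.0, 0.0]
contact_force: [-0.0, -0.1, -0.6]
gripper_width: 85.3
grasp_force: 0.0
```

```bash
cat > look.py <<'E'
import sys
from h import *
from bench import arm,cams
from scipy.spatial.transform import Rotation as R
s=arm.read_state();r=R.from_quat(s["ee_rot"]).as_matrix()
print("t",s["clock"],"p",s["position"].round(1),"x",r[:,0].round(3),"z",r[:,2].round(3),"j",s["joints"].round(2),"F",s["contact_force"].round(1),"w",round(s["gripper_width"],1),"g",s["grasp_force"])
for n in sys.argv[2:]:
    d=cams.get_image(n);np.savez(f"{n}.npz",**d);cv2.imwrite(f"pics/{n}{sys.argv[1]}.png",d["frame"])
E
python3 look.py 1 wrist
```

```text
t 2.6 p [ 534.3 -107.9  251.8] x [ 0.028 -1.    -0.   ] z [-0.001  0.    -1.   ] j [ 0.1   0.23 -0.16 -0.   -1.18 -0.07] F [-0.  -0.1 -0.6] w 85.3 g 0.0
```

View pics/wrist1.png

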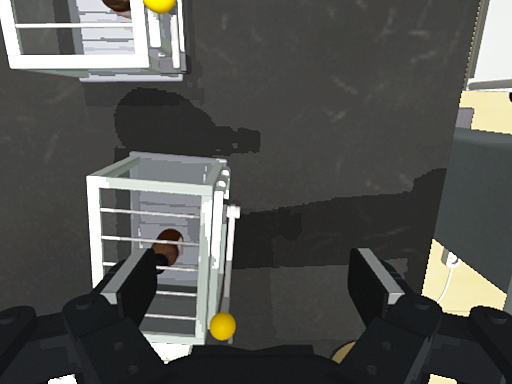

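The wrist view shows the black box's knob below at (222,326) and the red box's knob at the top edge at (160,3). I'll move closer and measure it from two wrist views.

Request:
servo_tool --commands '[[[0, 0.02, -0.016, 0, 0, 0, 0], [0, 0.02, -0.016, 0, 0, 0, 0], [0, 0.02, -0.016, 0, 0, 0, 0], [0, 0.01, -0.016, 0, 0, 0, 0], [0, 0, 0, 0, 0, 0, 0], [0, 0, 0, 0, 0, 0, 0]]]'

```text
clock: 3.15
position: [601.0, -176.1, 251.0]
ee_rot: [0.719, -0.695, -0.001, 0.001]
contact_force: [-1.4, 0.0, -1.3]
gripper_width: 85.6
grasp_force: 0.0
```

```bash
python3 look.py 2 wrist; cp wrist.npz w2.npz; python3 - <<'E'
from h import *
w=dict(np.load("w2.npz"));e=proj(w,[601,-247,143]);print("exp",e);a,s=yellow(w,e,40);print(a,s,onplane(w,a,143))
t=dict(np.load("top.npz"));s=dict(np.load("scene.npz"))
for d,n in((t,(291,197)),(s,(290,198))): print(cross(ray(d,yellow(d,n)[0]),ray(w,a)))
E
```

```text
t 3.15 p [ 601.  -176.1  251. ] x [ 0.035 -0.999 -0.001] z [-0.002  0.    -1.   ] j [-0.03  0.38  0.04 -0.   -1.24  0.06] F [-1.4  0.  -1.3] w 85.6 g 0.0
exp [255.55198571 100.30046468]
[253.43285372  99.68585132] [238  84  32  33 834] [ 602.59168031 -247.38290412  143.        ]
(array([ 601.78361955, -247.84617617,  115.02171971]), np.float64(1.5454277435826853))
(array([ 602.81118264, -247.67175579,  143.44121032]), np.float64(0.7245185931219731))
```

View pics/wrist2.png

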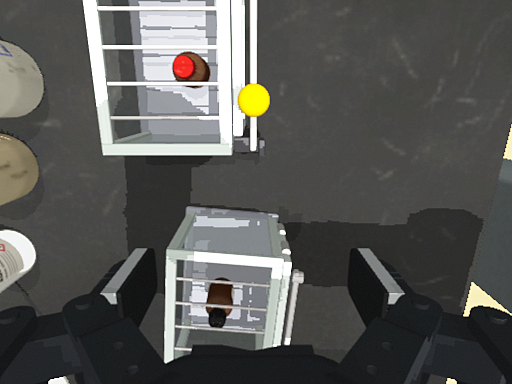

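The red box's knob is at (253,100), triangulated at (602.5, -247.5, 143), and the bar lines up with the tool. I'll move over it and partly descend.

Request:
servo_tool --commands '[[[0, 0.018, 0.001, 0, 0, 0, 0], [0, 0.018, 0, 0, 0, 0, 0], [0, 0.018, 0, 0, 0, 0, 0], [0, 0.017, 0, 0, 0, 0, 0], [0, 0, 0, 0.02, 0, 0, 0], [0, 0, 0, 0.02, 0, 0, 0], [0, 0, 0, 0.02, 0, 0, 0], [0, 0, 0, 0.02, 0, 0, 0], [0, 0, 0, 0, 0, 0, 0], [0, 0, 0, 0, 0, 0, 0]]]'

```text
clock: 4.03
position: [601.6, -246.1, 171.9]
ee_rot: [0.72, -0.694, -0.001, 0.001]
contact_force: [0.3, -0.5, 0.9]
gripper_width: 85.4
grasp_force: 0.0
```

```bash
python3 look.py 3 wrist; python3 - <<'E'
from h import *
w=dict(np.load("wrist.npz"));e=proj(w,[602.5,-247.5,143]);print("exp",e);a,s=yellow(w,e,80);print(a,s,onplane(w,a,143))
E
```

```text
t 4.0333 p [ 601.6 -246.1  171.9] x [ 0.036 -0.999 -0.   ] z [-0.002  0.    -1.   ] j [-0.14  0.47 -0.01  0.   -1.09  0.18] F [ 0.3 -0.5  0.9] w 85.4 g 0.0
exp [250.89195658 227.11221276]
[250.6639283  228.15907394] [ 231  208   41   42 1339] [ 602.60742938 -246.85538387  143.        ]
```

View pics/wrist3.png

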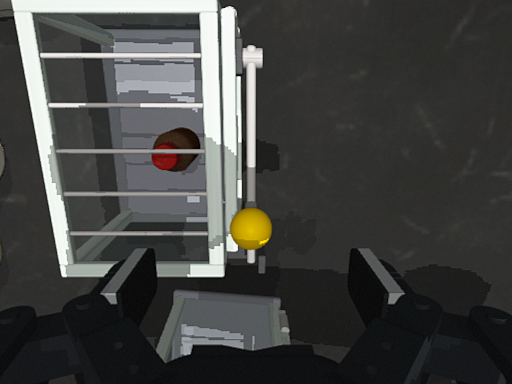

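The knob at (251,228) lies midway between the fingers, whose inner edges are at about 155 and 350. I'll descend and close.

Request:
servo_tool --commands '[[[0, 0.001, -0.001, 0.012, 0, 0, 0], [0, 0, 0, 0.012, 0, 0, 0], [0, 0, 0, 0.012, 0, 0, 0], [0, 0, 0, 0.011, 0, 0, 0], [0, 0, 0, 0, 0, 0, 0], [130, 0, 0, 0, 0, 0, 0], [130, 0, 0, 0, 0, 0, 0], [130, 0, 0, 0, 0, 0, 0], [130, 0, 0, 0, 0, 0, 0]]]'

```text
clock: 4.83
position: [604.0, -247.8, 126.1]
ee_rot: [0.719, -0.695, 0.001, -0.0]
contact_force: [0.5, -0.3, 0.2]
gripper_width: 42.2
grasp_force: 0.0
```

Request:
servo_tool --commands '[[[255, 0, 0, 0, 0, 0, 0], [255, 0, 0, 0, 0, 0, 0], [255, 0, 0, 0, 0, 0, 0], [255, 0, 0, 0, 0, 0, 0], [255, 0, 0, 0, 0, 0, 0], [255, 0, 0, 0, 0, 0, 0], [255, 0, 0, 0, 0, 0, 0], [255, 0, 0, 0, 0, 0, 0]]]'

```text
clock: 5.5
position: [602.7, -247.7, 126.1]
ee_rot: [0.719, -0.695, -0.001, 0.001]
contact_force: [-5.0, 0.3, 5.3]
gripper_width: 20.6
grasp_force: 58.5
```

The opening is 20.6 mm on a 24 mm ball with an upward push on the tool, so the grip is above the ball's centre. I'll regrip 5 mm lower.

Request:
servo_tool --commands '[[[130, 0, 0, 0, 0, 0, 0], [130, 0, 0, 0, 0, 0, 0], [130, 0, 0, 0, 0, 0, 0], [130, 0, 0, 0.005, 0, 0, 0], [255, 0, 0, 0, 0, 0, 0], [255, 0, 0, 0, 0, 0, 0], [255, 0, 0, 0, 0, 0, 0], [255, 0, 0, 0, 0, 0, 0], [255, 0, 0, 0, 0, 0, 0], [255, 0, 0, 0, 0, 0, 0]]]'

```text
clock: 6.33
position: [602.6, -247.7, 120.2]
ee_rot: [0.719, -0.695, -0.001, 0.001]
contact_force: [-4.4, 0.3, 3.2]
gripper_width: 20.6
grasp_force: 58.5
```

The width is unchanged and the vertical force is smaller, so the grip is good. Now I lift along the arc to about 0.27 rad.

Request:
servo_tool --commands '[[[255, 0.0022, 0, -0.0042, 0, 0, 0], [255, 0.0022, 0, -0.0042, 0, 0, 0], [255, 0.0026, 0, -0.004, 0, 0, 0], [255, 0.0026, 0, -0.0039, 0, 0, 0], [255, 0.0029, 0, -0.0037, 0, 0, 0], [255, 0.0029, 0, -0.0037, 0, 0, 0], [255, 0, 0, 0, 0, 0, 0], [255, 0, 0, 0, 0, 0, 0]]]'

```text
clock: 7.0
position: [603.3, -263.6, 143.7]
ee_rot: [0.719, -0.695, -0.001, 0.001]
contact_force: [-4.4, -0.3, -3.9]
gripper_width: 21.1
grasp_force: 58.8
```

Lifted cleanly. Now I swing about the hinge, which is at tool offset (104.6, -13) mm, in 6° rows and check the force as I go.

Request:
servo_tool --commands '[[[255, 0.001, 0.0054, 0, 0, 0, -3], [255, 0.0019, 0.0109, 0, 0, 0, -6], [255, 0.0019, 0.0109, 0, 0, 0, -6], [255, 0.001, 0.0054, 0, 0, 0, -3], [255, 0, 0, 0, 0, 0, 0]]]'

```text
clock: 7.42
position: [573.5, -274.1, 144.7]
ee_rot: [0.819, -0.574, 0.002, -0.001]
contact_force: [-1.0, -0.1, -2.3]
gripper_width: 21.1
grasp_force: 59.0
```

```bash
python3 look.py 4 scene wrist; python3 -c "
import cv2,numpy as np
a=cv2.imread('pics/scene4.png')[120:280,230:400];b=cv2.imread('pics/wrist4.png')
cv2.imwrite('pics/c4.png',np.hstack([cv2.resize(a,(400,376)),cv2.resize(b,(400,300))[:300].copy() if 0 else cv2.copyMakeBorder(cv2.resize(b,(400,300)),0,76,0,0,0)]))"
```

```text
t 7.4167 p [ 573.5 -274.1  144.7] x [ 0.342 -0.94   0.002] z [ 0.003 -0.001 -1.   ] j [-0.19  0.47 -0.09  0.   -1.01  0.54] F [-1.  -0.1 -2.3] w 21.1 g 59.01788413524628
```

View pics/c4.png

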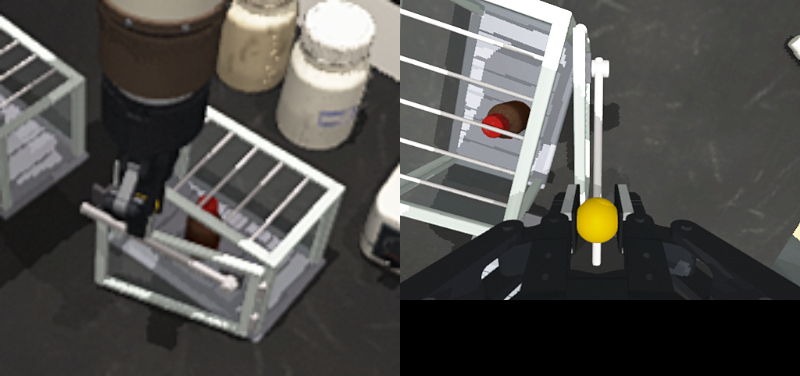

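The gate has opened about 18° with the ball still gripped, at (596,220) in the composite, and the forces are low. I'll carry on for another 72°.

Request:
servo_tool --commands '[[[255, 0.001, 0.0054, 0, 0, 0, -3], [255, 0.0019, 0.0109, 0, 0, 0, -6], [255, 0.0019, 0.0109, 0, 0, 0, -6], [255, 0.0019, 0.0109, 0, 0, 0, -6], [255, 0.0019, 0.0109, 0, 0, 0, -6], [255, 0.0019, 0.0109, 0, 0, 0, -6], [255, 0.001, 0.0054, 0, 0, 0, -3], [255, 0, 0, 0, 0, 0, 0]]]'

```text
clock: 8.18
position: [526.9, -320.1, 144.4]
ee_rot: [0.956, -0.293, 0.0, 0.0]
contact_force: [-3.0, 2.7, -0.7]
gripper_width: 21.0
grasp_force: 59.2
```

Request:
servo_tool --commands '[[[255, 0.001, 0.0054, 0, 0, 0, -3], [255, 0.0019, 0.0109, 0, 0, 0, -6], [255, 0.0019, 0.0109, 0, 0, 0, -6], [255, 0.0019, 0.0109, 0, 0, 0, -6], [255, 0.0019, 0.0109, 0, 0, 0, -6], [255, 0.0019, 0.0109, 0, 0, 0, -6], [255, 0.001, 0.0054, 0, 0, 0, -3], [255, 0, 0, 0, 0, 0, 0], [255, 0, 0, 0, 0, 0, 0]]]'

```text
clock: 8.93
position: [516.9, -384.2, 143.9]
ee_rot: [1.0, 0.016, -0.0, 0.0]
contact_force: [-3.3, 1.7, -1.0]
gripper_width: 21.3
grasp_force: 59.2
```

```bash
python3 look.py 5
```

```text
t 8.9333 p [ 516.9 -384.2  143.9] x [ 0.999  0.032 -0.001] z [-0.001 -0.    -1.   ] j [-0.39  0.49 -0.06  0.   -1.03  1.99] F [-3.3  1.7 -1. ] w 21.3 g 59.20075714588165
```

The gate is at about 90° with low forces. I'll let go and then retreat straight up.

Request:
servo_tool --commands '[[[0, 0, 0, 0, 0, 0, 0], [0, 0, 0, 0, 0, 0, 0], [0, 0, 0, 0, 0, 0, 0], [0, 0, 0, 0, 0, 0, 0], [0, 0, 0, 0, 0, 0, 0], [0, 0, 0, 0, 0, 0, 0], [0, 0, 0, 0, 0, 0, 0], [0, 0, 0, 0, 0, 0, 0]]]'

```text
clock: 9.6
position: [516.9, -384.4, 144.1]
ee_rot: [1.0, 0.017, 0.0, 0.0]
contact_force: [0.2, 0.1, 0.4]
gripper_width: 85.5
grasp_force: 0.0
```

Request:
servo_tool --commands '[[[0, 0, 0, -0.01, 0, 0, 0], [0, 0, 0, -0.015, 0, 0, 0], [0, 0, 0, -0.02, 0, 0, 0], [0, 0, 0, -0.025, 0, 0, 0], [0, 0, 0, -0.025, 0, 0, 0], [0, 0, 0, -0.025, 0, 0, 0], [0, -0.02, 0, -0.01, 0, 0, 0], [0, -0.03, 0, 0, 0, 0, 0], [0, -0.03, 0, 0, 0, 0, 0], [0, 0, 0, 0, 0, 0, 0]]]'

```text
clock: 10.43
position: [432.8, -386.9, 276.1]
ee_rot: [1.0, 0.016, 0.0, 0.0]
contact_force: [-0.1, 1.0, -0.3]
gripper_width: 85.2
grasp_force: 0.0
```

```bash
python3 look.py 6 scene top; python3 -c "
import cv2,numpy as np
a=cv2.imread('pics/scene6.png')[90:300,130:410];b=cv2.imread('pics/top6.png')[110:320,130:410]
cv2.imwrite('pics/c6.png',cv2.resize(np.vstack([a,b]),(560*5//5,840*5//7)))"
```

```text
t 10.4333 p [ 432.8 -386.9  276.1] x [0.999 0.032 0.   ] z [ 0. -0. -1.] j [-0.45  0.28 -0.03 -0.   -1.26  2.05] F [-0.1  1.  -0.3] w 85.2 g 0.0
```

View pics/c6.png

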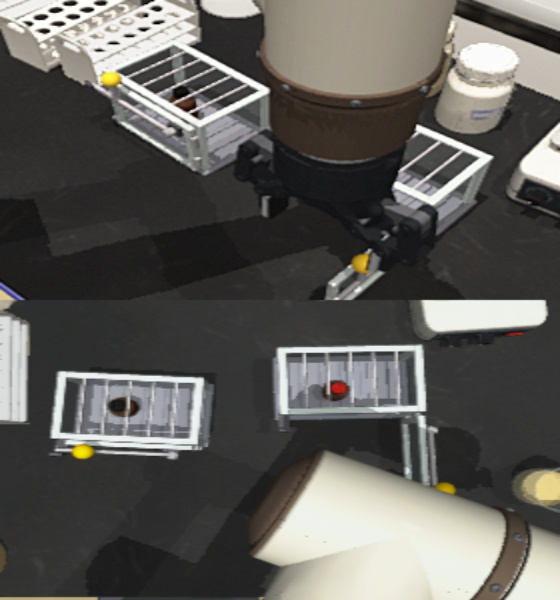

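The composite shows the red box's gate at about a right angle, with its knob near y = -386 (partly hidden by the arm in the top view). The gripper is clear and the black box is still shut.

```bash
python3 -c "
from bench import ticket
print(ticket.job_done())"
```

```text
the job is handed in; nothing more can be done
None
```

I lifted the latch on the red-capped bottle's box, swung its gate open to about 90° and let go. The other box stayed shut, and I handed the job in at about 10.4 s.

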